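# Rebuild the washed spice grinder and hold its lid at pulse

### The arm

A 6-joint arm with a two-finger parallel gripper is mounted at the origin on the work surface. World frame = base frame: x ahead of the robot, y to its left, z up, the work surface at z = 0. Lengths are in m, angles in rad, forces in N, time in s.
With the tool pointing down it reaches from about 0.3 to 0.85 m from the base axis. Payload 5.4 kg.
Tool frame: the origin (TCP) lies at the very end of the fingers, on their centre line; the grasp point (between the pads) lies behind it (manip.grip_depth is the z of the grasp point in the tool frame, in m); z points along the fingers, y is the line along which they close (so a half turn about z gives the same grasp; the last joint's range is limited). The gripper opens to 85 mm and grips with 20 to 120 N. Pads are 22 mm wide; open, the fingers measure 114 mm over their backs; the gripper's body (76 mm by 85 mm) begins 54 mm behind the grasp point. The pads swing forward as they close: fully open they stand 13 mm farther back than shut.
Start: joints at [-1.471, 0.158, 1.597, -0, 1.386, -0.21], TCP at [0.175, -0.548, 0.209] pointing down, gripper open.
Joint ranges: [-2.91, 2.91], [-0.94, 2.29], [0.18, 2.7], [-1.29, 4.43], [0.17, 2.64], [-3, 3]. Speed limits (rad/s): [2.57, 2.57, 3.14, 3.14, 3.14, 3.14].

### API

Orientations are given as a 3x3 rotation matrix whose columns are the frame's x, y, z axes.
In Python, from bench import manip gives the robot as it stands.
- The arm moves only by the shell command python3 -m pendant 'ROWS' [OPENING] [FORCE]. ROWS is JSON, a list of rows, each an object with "xyz": the shift along the tool's x, y, z in cm, a list of three; "rotation": the turn, a rotation vector about the tool's x, y, z in degrees, a list of three. In form: [{"xyz": [dx, dy, dz], "rotation": [rx, ry, rz]}, ...]. A call has exactly 10 rows; each row is the pose to reach, as a shift and turn from the pose commanded when the call began, along the tool's axes at that moment; what a row does not reach only later rows make up. A row lasts 1/8 s, in which the tool goes at most 62.5 mm and 10.7 degrees, less where a joint would pass 70% of its speed; a pose out of reach is approached as far as the arm can. A call with a gripper value outside its range is refused whole. OPENING is the closure in counts, from 0 (fully open) to 255 (shut), set as the call begins (- or left out, the last holds). The fingers move at their own pace and stop on an object; FORCE is the grip in N (left out, the last holds). Time passes only in rows, so rows that repeat a pose let the fingers close, or fill a call up. It gives the time, the measured TCP pose, the force, the opening and the grip force at its end, in the units of the state.
- manip.read_state(): the state, without advancing time (a new reading comes with each control period).
- manip.read_camera(name): name is "scene" or "top" or "wrist"; returns the picture (420x560x3 uint8, red, green, blue); there is no depth.
- manip.calibration(name): a dict with "fx", "fy", "cx", "cy" (pixels), "dist_coeffs" ([k1, k2, p1, p2, k3] as OpenCV has them; the pictures are not rectified), "rvec" (rotation vector, rad) and "tvec" (3), from world to camera coordinates, as OpenCV has them. Camera axes: x right, y down, z forward; pixel columns grow to the right and rows downward; lengths in m; the calibration is good to about 2 mm. A picture is of the moment at which its call begins: read the wrist's pose just before it. calibration takes no time and is no camera call; for the wrist camera it gives the pose at the moment of the call.
- manip.finish_job(): hands the job in; it is judged then, once.
Trained networks look in the newest picture that a camera, given by its name, has taken for a name from the list of things; names that differ only in an ending like _2 or _b are one class to them, and where a whole thing is asked for, a point or a joint stands for the part that bears it (a point fixed in the world has none). Each returns a list of dicts, best first, with "score" (0 to 1); they miss things now and then, are a little off and sometimes report something else, mostly with a low value. They report only what shows in the picture. A call takes as long as a camera call. They do not tell look-alikes from the thing itself.
- manip.look_for(camera, query): "point" ([x, y, z] in m, in world coordinates, good to about 4 mm: the middle of the surface that is visible of it).
- manip.spot_point(camera, query): "point" ([x, y, z] in m, in world coordinates, good to about 4 mm: a listed point, or the origin of a listed thing).
The state is a dict: "time": time; "qpos": joint angles; "joint_velocities": joint speeds; "joint_efforts": joint torques, N m; "eef_pos": TCP position; "orientation": TCP orientation; "force": force on the tool from outside, world axes, zero at the start; "torque": the same for the moment, N m; "opening": finger opening in m; "gripper_force": force on a finger pad.
Only numpy, scipy, OpenCV 4.12 (cv2) and the standard library are available. Lean on these libraries where they do the work, as an engineer would, in place of code of your own. Each camera call takes 0.05 s, during which the arm holds its last target. There are 200 camera calls.

### The job

Put the washed spice grinder back together and give it a test pulse: press its steel grinding cup fully home in the well of the grinder base, then set the clear lid over it with its two lugs down through the collar's slots. Twist the lid clockwise (seen from above) half of its way to the lock, to the single-rib pulse mark about 45 degrees round, and keep hold of it there against its return spring: finish while still holding it, never having turned it as far as the lock click, and leave the other things on the counter where they are.

Things in the scene. Friction and masses are not known exactly. Their poses are not given: they have to be found in the camera images.
- grinder: motor base of the spice grinder, stuck down by suction feet: round steel housing with a grey plastic top, 117 mm diameter, 108 mm tall. Origin: centre of its underside, on its axis, z up. Its flat deck lies 90 mm above the origin, with the round cup well in the middle and the bayonet collar around it. Its +x and -x are the sides of the two slots; it looks and works the same after half a turn
- well (a point): centre of the well's mouth, level with the deck (90 mm above the grinder's origin), grinder's axes. The well is 59 mm in diameter and 18.5 mm deep
- collar (a point): centre of the collar's rim, 18 mm above the deck, grinder's axes. Collar 116 mm outside diameter; inward lip of 91 mm inner diameter from 10 to 18 mm above the deck, cut by two vertical slots 18 mm wide at the grinder's +x and -x. Under the lip a channel, 107 mm diameter and 10 mm high, takes the lid's lugs, open only clockwise from each slot
- pulse_mark (a point): single low white rib on the collar's rim, 45 degrees clockwise (from above) of the +x slot, 51.5 mm from the axis; another like it across the collar. The lid's bar points at these two at pulse
- lock_mark (a point): double white rib on the collar's rim, 79 degrees clockwise of the +x slot; another pair across the collar. Two sprung click balls in the channel (5 N each) are first felt at about 66 degrees of lid turn, and at about 73 degrees they click behind the lugs and lock the lid
- cup: steel grinding cup with a small blade inside, 160 g, upright on the counter. Origin: centre of its underside, z up. Foot 56 mm diameter, 18 mm high (1.5 mm play all round in the well); flange 70 mm diameter from 18 to 21.5 mm, which rests on the deck when home (origin 72 mm above the grinder's); straight round body 60 mm diameter, wall 2.5 mm, up to the open rim at 70 mm. Any yaw will do
- lid: the grinder's lid, 140 g, open side down on the counter: clear round dome with a black lower band, 85 mm diameter, 62 mm tall, hollow (78 mm inside, ceiling at 58 mm: it goes over the cup), a black finger bar on top along its x. Origin: centre of its underside, z up. Seated, its skirt stands on the deck (origin 90 mm above the grinder's) with 3 mm play inside the lip. Same after half a turn
- lid_bar (a point): middle of the lid's finger bar, 74 mm above the lid's underside, lid's axes. The bar is 64 mm long along x, 18 mm thick along y, and reaches from 61 to 87 mm above the underside
- lid_lug (a point): outer end of one of the lid's two lugs, at its +x and -x in line with the bar, 50.5 mm from its axis. Each is 12 mm wide and lies 0.5 to 6.5 mm above the underside, so it passes a slot with 3 mm to spare each side when the bar lies in line with the slots, either way round
- switch (a joint): sprung switch ring in the collar's channel, rad: 0 at rest, growing as the lid's lugs push its two tabs clockwise, to 1.42. The lid first turns free about 0.08 rad from mid-slot, so it reads the lid's turn less about 0.08: about 0.71 at the pulse mark, about 1.2 at the click. Return torque 0.05 N m at rest, 0.12 N m at the pulse mark; let go, it turns the lid back
- jar_a: small clear glass spice jar with a steel screw cap, 44 mm diameter, 90 mm tall (bystander). Origin at the centre of its underside
- jar_b: small amber glass spice jar with a steel screw cap, 44 mm diameter, 90 mm tall (bystander). Origin at the centre of its underside
- tin: closed food tin with a paper band, 72 mm diameter, 100 mm tall (bystander). Origin at the centre of its underside
- measure: plain tapering thin steel measuring cup, no foot or flange, 64 mm diameter at the rim, 45 mm tall (bystander). Origin at the centre of its underside
- jar_lid: round black lid of a storage jar with a small round knob on top and no lugs, 94 mm diameter, 34 mm tall (bystander). Origin at the centre of its underside
- spoon: wooden spoon lying flat, 190 mm long (bystander). Origin under its middle
- mill: turned dark wood pepper mill, 54 mm diameter, 175 mm tall (bystander). Origin at the centre of its underside
Not all that is in view belongs to the job. What is shaped like the cup but blue or red is not meant.

How it is judged:
By the outcome, as a careful person would: the job done as asked, in the order asked, and still so for the second after the job is handed in, while the arm keeps its last pose, push and grip.
It also fails if it takes over 64 s, if anything falls off the work surface, if the arm or the gripper's body presses on something with over 40 N, if the wrist force passes 120 N, or if a joint passes its speed limit or range.

## Working session

There is one attempt and no reset: what is moved stays moved. The work goes in short steps, Python scripts to look and compute and a shell command to move; the robot and the scene stay as the last step left them, time stands still between calls to the robot, and variables do not carry over. Pictures are saved under pics/ and viewed, at most 10 in all, crops included, and the job is handed in when it is done.

```bash
ls; mkdir -p pics; python3 - <<'E'
from bench import manip
import cv2
s=manip.read_state();print(s['time'],s['eef_pos'],s['orientation'],s['opening'],manip.grip_depth)
for c in('scene','top'):
    cv2.imwrite(f'pics/{c}0.png',manip.read_camera(c)[:,:,::-1])
    for q in('grinder','cup','lid','collar','lid_bar','lid_lug','pulse_mark','lock_mark','well','jar_lid','measure','mill','tin','jar_a','spoon'):
        print(c,q,[(round(d['score'],2),[round(float(v),3) for v in d['point']]) for d in manip.spot_point(c,q)[:4]])
E
```

```text
pics
0.0 [ 0.17519226 -0.54699673  0.20762108] [[ 9.52404471e-01  3.04837149e-01 -1.90393833e-04]
 [ 3.04836962e-01 -9.52402718e-01  1.86789821e-03]
 [ 3.88073160e-04 -1.83703368e-03 -9.99998237e-01]] 0.08499226850993323 -0.0187
scene grinder [(0.7, [0.562, -0.059, 0.003])]
scene cup [(0.77, [0.512, 0.23, -0.001]), (0.77, [0.558, 0.342, -0.001]), (0.65, [0.403, 0.244, -0.001])]
scene lid [(0.63, [0.512, -0.246, -0.002])]
scene collar [(0.96, [0.559, -0.061, 0.107])]
scene lid_bar [(0.71, [0.508, -0.248, 0.073])]
scene lid_lug [(0.83, [0.557, -0.255, 0.006]), (0.59, [0.514, 0.23, -0.003])]
scene pulse_mark [(0.67, [0.59, -0.103, 0.102])]
scene lock_mark [(0.94, [0.562, -0.111, 0.105]), (0.73, [0.556, -0.057, 0.088])]
scene well [(0.72, [0.555, -0.058, 0.09])]
scene jar_lid [(0.57, [0.716, -0.331, -0.0])]
scene measure [(0.71, [0.723, 0.338, -0.006]), (0.28, [0.558, -0.059, 0.108])]
scene mill [(0.97, [0.479, -0.474, -0.0]), (0.36, [0.718, -0.333, -0.002])]
scene tin [(0.95, [0.754, -0.161, -0.005])]
scene jar_a [(0.86, [0.389, 0.063, 0.004]), (0.68, [0.754, 0.155, -0.002])]
scene spoon [(0.59, [0.374, -0.132, 0.002])]
top grinder [(0.9, [0.559, -0.058, -0.003]), (0.49, [0.506, -0.246, 0.073])]
top cup [(0.95, [0.511, 0.227, -0.0]), (0.56, [0.552, 0.342, 0.004])]
top lid [(0.69, [0.508, -0.25, 0.0])]
top collar [(0.66, [0.553, -0.062, 0.109])]
top lid_bar [(0.98, [0.507, -0.245, 0.071])]
top lid_lug [(0.85, [0.564, -0.256, -0.0])]
top pulse_mark [(0.69, [0.586, -0.097, 0.107])]
top lock_mark [(0.73, [0.559, -0.108, 0.11])]
top well [(0.94, [0.562, -0.06, 0.093])]
top jar_lid [(0.86, [0.718, -0.327, -0.001])]
top measure [(0.85, [0.725, 0.333, 0.001])]
top mill [(0.9, [0.479, -0.474, -0.001]), (0.39, [0.728, 0.337, -0.002])]
top tin [(0.77, [0.756, -0.156, 0.001])]
top jar_a [(0.85, [0.388, 0.062, -0.001]), (0.65, [0.713, -0.329, 0.001]), (0.54, [0.755, 0.156, 0.006])]
top spoon [(0.7, [0.374, -0.13, 0.002])]
```

View pics/scene0.png

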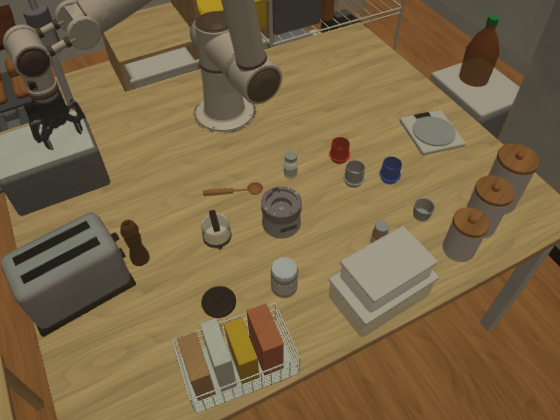

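View pics/top0.png

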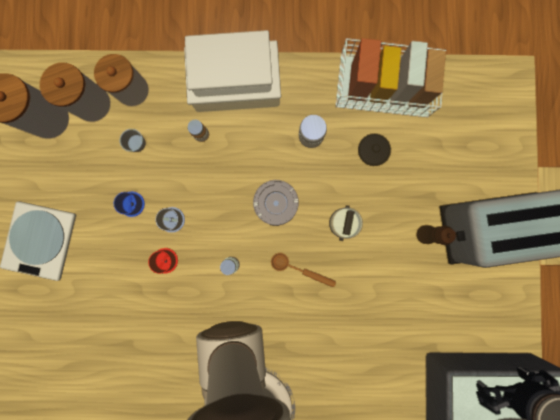

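The scene picture shows the steel cup at (355,173), between the red (340,150) and blue (391,170) ones. The lid is at (216,230) and the grinder at (281,212). The top picture agrees: cup (170,219), grinder (276,203), lid (345,222) with its bar nearly up-down. I'll go above the grinder and lid first for a wrist view.

```bash
python3 -m pendant '[{"xyz":[2,-1.5,-1],"rotation":[0,0,0]},{"xyz":[6,-4,-3],"rotation":[0,0,0]},{"xyz":[11,-7.5,-5],"rotation":[0,0,0]},{"xyz":[16,-11,-7],"rotation":[0,0,0]},{"xyz":[21,-14.5,-9],"rotation":[0,0,0]},{"xyz":[26,-18,-11],"rotation":[0,0,0]},{"xyz":[31,-21.5,-12],"rotation":[0,0,0]},{"xyz":[36,-25,-12],"rotation":[0,0,0]},{"xyz":[40,-28,-12],"rotation":[0,0,0]},{"xyz":[41,-28.5,-12],"rotation":[0,0,0]}]' 0 40
cat >h.py <<'E'
from bench import manip
import cv2,numpy as np
def cam(n):
    c=manip.calibration(n);K=np.array([[c['fx'],0,c['cx']],[0,c['fy'],c['cy']],[0,0,1]]);R=cv2.Rodrigues(np.array(c['rvec'],float))[0]
    return K,np.array(c['dist_coeffs'],float),R,np.array(c['tvec'],float).reshape(3)
def world(cm,px,z):
    K,d,R,t=cm;u=cv2.undistortPoints(np.array(px,float).reshape(-1,1,2),K,d).reshape(-1,2)
    r=np.c_[u,np.ones(len(u))]@R;o=-R.T@t
    return o+r*((z-o[2])/r[:,2])[:,None]
def px(cm,P):
    K,d,R,t=cm;return cv2.projectPoints(np.array(P,float).reshape(-1,1,3),cv2.Rodrigues(R)[0],t,K,d)[0].reshape(-1,2)
def snap(n,f):
    cm=cam(n);im=manip.read_camera(n)[:,:,::-1].copy();cv2.imwrite(f'pics/{f}.png',im);np.savez(f'pics/{f}.npz',K=cm[0],d=cm[1],R=cm[2],t=cm[3]);return cm,im
def load(f):
    a=np.load(f'pics/{f}.npz');return a['K'],a['d'],a['R'],a['t']
def spots(c,qs):
    for q in qs: print(c,q,[(round(d['score'],2),[round(float(v),4) for v in d['point']]) for d in manip.spot_point(c,q)[:3]])
E
python3 - <<'E'
from h import *
s=manip.read_state();print(s['time'],s['eef_pos'],s['orientation'],s['qpos'])
snap('wrist','w1');spots('wrist',['collar','well','pulse_mark','lock_mark','lid_bar','lid_lug','lid','grinder'])
E
```

```text
time: 2.85
eef_pos: [0.4801, -0.1486, 0.3287]
orientation: [[0.951, 0.309, 0.0], [0.309, -0.951, 0.0], [0.001, -0.0, -1.0]]
force: [-0.2, -0.2, -1.2]
opening: 0.0851
gripper_force: 0.0
2.85 [ 0.48006639 -0.14856941  0.3287475 ] [[ 9.50999272e-01  3.09192801e-01  4.42984063e-04]
 [ 3.09192683e-01 -9.50999361e-01  3.16236082e-04]
 [ 5.19055481e-04 -1.63772853e-04 -9.99999852e-01]] [-5.41380323e-01 -8.50481969e-02  1.61306937e+00  4.99744566e-04
  1.61335480e+00  7.15093233e-01]
wrist collar [(0.67, [0.556, -0.056, 0.1068])]
wrist well [(0.68, [0.5068, -0.2457, 0.0721])]
wrist pulse_mark [(0.63, [0.5878, -0.0963, 0.1046])]
wrist lock_mark [(0.86, [0.5652, -0.1072, 0.1104]), (0.67, [0.5589, -0.0598, 0.0014])]
wrist lid_bar [(0.87, [0.5062, -0.2448, 0.0752]), (0.7, [0.4831, -0.4754, -0.0021])]
wrist lid_lug [(0.95, [0.5584, -0.2604, 0.0046])]
wrist lid [(0.7, [0.7133, -0.3311, -0.0019]), (0.66, [0.5082, -0.2486, 0.0026])]
wrist grinder [(0.94, [0.5569, -0.0621, 0.0011]), (0.34, [0.5073, -0.245, 0.0752])]
```

View pics/w1.png

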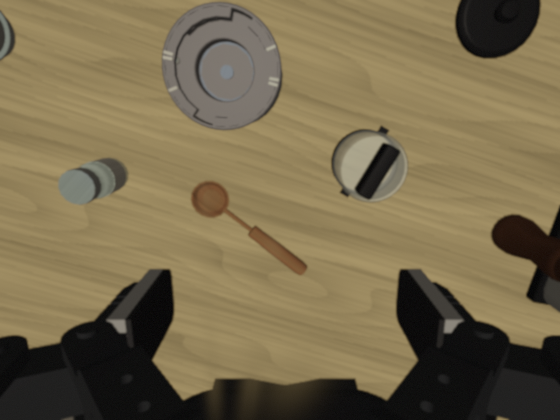

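The wrist view shows the collar centred near (223,68), with single ribs near (271,47) and (173,90), double ribs near (274,80) and (168,56), and slots near (235,15) and (203,117). The lid's bar runs from about (366,195) to (390,147), with lugs at (384,130) and (345,192). I'll enlarge a crop to get exact pixels.

```bash
python3 - <<'E'
import cv2,numpy as np
im=cv2.imread('pics/w1.png')
a=cv2.resize(im[0:135,155:290],None,fx=4,fy=4,interpolation=cv2.INTER_CUBIC)
b=cv2.resize(im[115:215,325:415],(260*0+360,400),interpolation=cv2.INTER_CUBIC) 
out=np.zeros((540,800,3),np.uint8);out[:540,:540]=a
b=cv2.resize(im[118:210,330:395+20],None,fx=3,fy=3,interpolation=cv2.INTER_CUBIC);out[:b.shape[0],540:540+b.shape[1]]=b[:,:260]
cv2.imwrite('pics/crop1.png',out)
E
```

```text
(no output)
```

View pics/crop1.png

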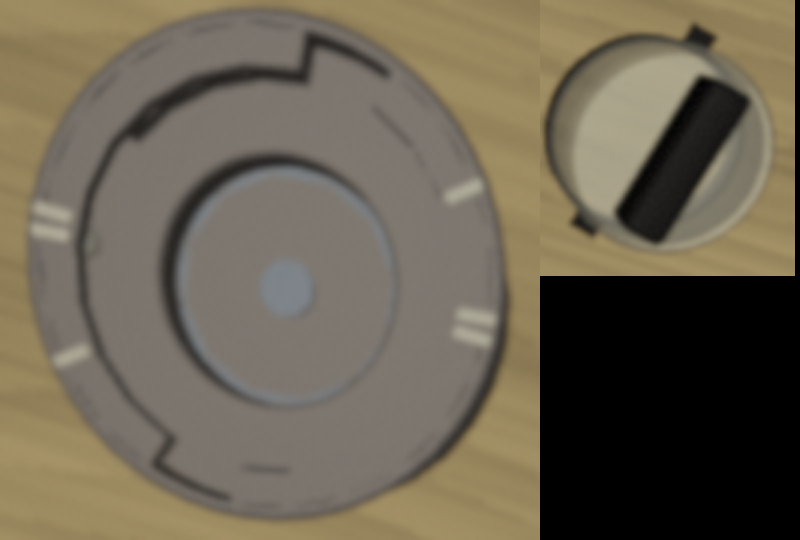

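```bash
python3 - <<'E'
from h import *
cm=load('w1')
A=lambda l:[[155+x/4-.4,y/4-.4] for x,y in l]
B=lambda l:[[330+(x-540)/3-.3,118+y/3-.3] for x,y in l]
ang=lambda v:np.degrees(np.arctan2(v[1],v[0]))
w=world(cm,A([(464,191),(72,356),(474,328),(52,221)]),.1085)
print(w);print('centres',(w[0]+w[1])/2,(w[2]+w[3])/2,'len',np.linalg.norm(w[0]-w[1]),np.linalg.norm(w[2]-w[3]),'slot yaw',ang(w[0]-w[1])+45,ang(w[2]-w[3])+79)
print('well',world(cm,A([(287,289)]),.072))
l=world(cm,B([(706,30),(577,230)]),.0035);print('lugs',l,l.mean(0),np.linalg.norm(l[0]-l[1]),ang(l[0]-l[1]))
b=world(cm,B([(728,88),(639,229)]),.087);print('bar',b,b.mean(0),np.linalg.norm(b[0]-b[1]),ang(b[0]-b[1]))
E
```

```text
[[ 0.59167886 -0.09920049  0.1085    ]
 [ 0.5262549  -0.01924124  0.1085    ]
 [ 0.56321775 -0.11068654  0.1085    ]
 [ 0.55452291 -0.00785051  0.1085    ]]
centres [ 0.55896688 -0.05922086  0.1085    ] [ 0.55887033 -0.05926853  0.1085    ] len 0.10331396476854711 0.10320294626542788 slot yaw -5.7094108825999115 -6.167106470751349
well [[ 0.55873476 -0.05896773  0.072     ]]
lugs [[ 0.55920577 -0.25919452  0.0035    ]
 [ 0.45997967 -0.23760638  0.0035    ]] [ 0.50959272 -0.24840045  0.0035    ] 0.10154735687478861 -12.274281919650335
bar [[ 0.54035322 -0.25222448  0.087     ]
 [ 0.48197423 -0.24085699  0.087     ]] [ 0.51116373 -0.24654074  0.087     ] 0.059475427570993555 -11.01868602479673
```

```bash
python3 -m pendant '[{"xyz":[0.5,-2,0],"rotation":[0,0,0]},{"xyz":[1,-6,1],"rotation":[0,0,0]},{"xyz":[2,-11,2],"rotation":[0,0,0]},{"xyz":[3,-16,3],"rotation":[0,0,0]},{"xyz":[4,-21,5],"rotation":[0,0,0]},{"xyz":[5,-26,7],"rotation":[0,0,0]},{"xyz":[6,-30,9],"rotation":[0,0,0]},{"xyz":[7,-33,10],"rotation":[0,0,0]},{"xyz":[7,-35,10],"rotation":[0,0,0]},{"xyz":[7,-35,10],"rotation":[0,0,0]}]'
python3 - <<'E'
from h import *
cm,im=snap('wrist','w2');spots('wrist',['cup'])
print(px(cm,[[.511,.228,.07],[.511,.228,0]]))
E
```

```text
time: 4.55
eef_pos: [0.4378, 0.205, 0.2286]
orientation: [[0.952, 0.308, -0.0], [0.308, -0.952, 0.0], [-0.0, -0.0, -1.0]]
force: [0.7, 0.2, 0.0]
opening: 0.0856
gripper_force: 0.0
wrist cup [(0.96, [0.5141, 0.2217, 0.0052]), (0.83, [0.5509, 0.3418, 0.0034]), (0.56, [0.4007, 0.2411, -0.0003])]
[[284.16556481  94.82777729]
 [284.28471394  96.75789563]]
```

View pics/w2.png

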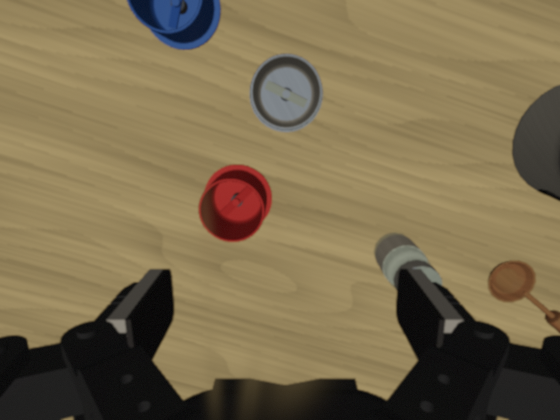

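The steel cup's rim is centred at about (286,92); red is at (237,203) and blue at (178,10), both clear of the finger line.

```bash
python3 - <<'E'
from h import *
cm=load('w2')
for z in(.02,.07):print(world(cm,[[286,92.5],[250,92],[322,92],[286,54],[286,131]],z))
s=manip.read_state();R=np.array(s['orientation']);p=world(cm,[[286,92.5]],.05)[0]
print((R.T@(np.r_[p[:2],.036]-s['eef_pos']))*100)
E
```

```text
[[0.51477769 0.22747258 0.02      ]
 [0.5045923  0.26026962 0.02      ]
 [0.52575606 0.19493911 0.02      ]
 [0.54694691 0.23793506 0.02      ]
 [0.48064959 0.21637403 0.02      ]]
[[0.51320669 0.22712003 0.07      ]
 [0.50438344 0.25553092 0.07      ]
 [0.52271685 0.19893744 0.07      ]
 [0.54107373 0.23618329 0.07      ]
 [0.48364274 0.21750574 0.07      ]]
[ 7.87291572  0.02356272 19.29197547]
```

```bash
python3 -m pendant '[{"xyz":[2,0,0],"rotation":[0,0,0]},{"xyz":[5,0,2],"rotation":[0,0,0]},{"xyz":[7.5,0,5],"rotation":[0,0,0]},{"xyz":[7.9,0,8],"rotation":[0,0,0]},{"xyz":[7.9,0,12],"rotation":[0,0,0]},{"xyz":[7.9,0,15],"rotation":[0,0,0]},{"xyz":[7.9,0,17.5],"rotation":[0,0,0]},{"xyz":[7.9,0,19],"rotation":[0,0,0]},{"xyz":[7.9,0,19.2],"rotation":[0,0,0]},{"xyz":[7.9,0,19.2],"rotation":[0,0,0]}]' && python3 -m pendant '[{"xyz":[0,0,0],"rotation":[0,0,0]},{"xyz":[0,0,0],"rotation":[0,0,0]},{"xyz":[0,0,0],"rotation":[0,0,0]},{"xyz":[0,0,0],"rotation":[0,0,0]},{"xyz":[0,0,0],"rotation":[0,0,0]},{"xyz":[0,0,0],"rotation":[0,0,0]},{"xyz":[0,0,0],"rotation":[0,0,0]},{"xyz":[0,0,-1],"rotation":[0,0,0]},{"xyz":[0,0,-3],"rotation":[0,0,0]},{"xyz":[0,0,-5],"rotation":[0,0,0]}]' 200 60
```

```text
time: 5.9
eef_pos: [0.5149, 0.2275, 0.0376]
orientation: [[0.952, 0.305, 0.002], [0.305, -0.952, 0.0], [0.002, 0.0, -1.0]]
force: [0.2, -0.4, 0.4]
opening: 0.0853
gripper_force: 0.0
time: 7.15
eef_pos: [0.5138, 0.2275, 0.0873]
orientation: [[0.952, 0.305, -0.0], [0.305, -0.952, -0.0], [-0.001, -0.0, -1.0]]
force: [-0.5, 0.2, -2.4]
opening: 0.0556
gripper_force: 63.8
```

```bash
python3 -m pendant '[{"xyz":[0,0,-3],"rotation":[0,0,0]},{"xyz":[0,1,-7],"rotation":[0,0,0]},{"xyz":[-0.5,4,-10],"rotation":[0,0,0]},{"xyz":[-1.5,8,-11],"rotation":[0,0,0]},{"xyz":[-2.5,13,-11],"rotation":[0,0,0]},{"xyz":[-3.4,18,-11],"rotation":[0,0,0]},{"xyz":[-4.4,23,-11],"rotation":[0,0,0]},{"xyz":[-4.4,27,-11],"rotation":[0,0,0]},{"xyz":[-4.4,28.7,-11],"rotation":[0,0,0]},{"xyz":[-4.4,28.7,-11],"rotation":[0,0,0]}]'
python3 - <<'E'
from h import *
s=manip.read_state();R=np.array(s['orientation']);p=np.array(s['eef_pos']);print(s['opening'],p)
cm,im=snap('wrist','w3');print('tcp px',px(cm,[p,p-.0187*R[:,2]]))
cs,i2=snap('scene','s3');spots('scene',['cup','well','collar']);spots('wrist',['cup'])
u,v=px(cs,[p])[0].astype(int)
c=cv2.resize(i2[v-50:v+70,u-60:u+60],(400,400),interpolation=cv2.INTER_CUBIC)
cv2.imwrite('pics/c3.png',np.hstack([cv2.resize(im[60:,80:480],(400,360)),c[:360]]))
E
```

```text
time: 8.4
eef_pos: [0.5596, -0.0594, 0.1966]
orientation: [[0.953, 0.304, -0.0], [0.304, -0.953, 0.001], [-0.0, -0.001, -1.0]]
force: [0.5, 0.9, -2.2]
opening: 0.0558
gripper_force: 64.0
0.05582428495055165 [ 0.5596052  -0.05936329  0.19656385]
tcp px [[282.29021248 254.51540631]
 [282.01563378 271.31956307]]
scene cup [(0.87, [0.5608, -0.0561, 0.1554]), (0.86, [0.3997, 0.246, 0.0013]), (0.64, [0.5566, 0.3423, -0.0003])]
scene well [(0.9, [0.5578, -0.0589, 0.0884]), (0.28, [0.3882, 0.0627, -0.0007])]
scene collar [(0.88, [0.5612, -0.0592, 0.106])]
wrist cup []
```

View pics/c3.png

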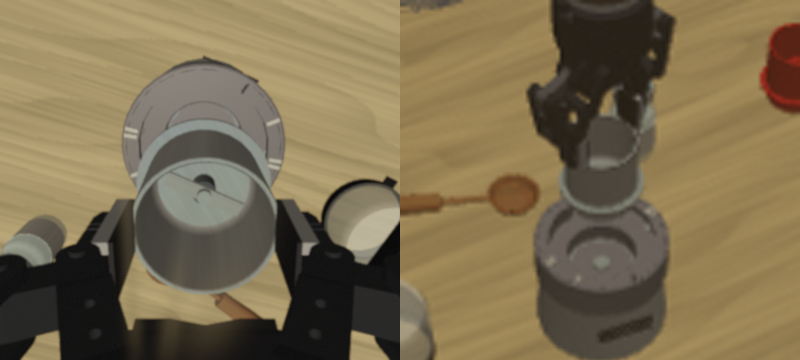

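The left (wrist) half shows the cup held squarely in the pads, its rim spanning about u 215–355 and v 218–353. The right (scene) half shows it hanging over the well, clear of the red cup.

```bash
python3 - <<'E'
from h import *
cm=load('w3')
w=world(cm,[[215,286],[355,286],[285,218],[285,353]],.2305);print(w,w.mean(0),np.linalg.norm(w[0]-w[1]),np.linalg.norm(w[2]-w[3]))
c=w[:2].mean(0)
E
```

```text
[[ 0.55264574 -0.03449712  0.2305    ]
 [ 0.56916058 -0.08609213  0.2305    ]
 [ 0.58707424 -0.05192889  0.2305    ]
 [ 0.53236137 -0.06942936  0.2305    ]] [ 0.56031048 -0.06048687  0.2305    ] 0.05417365054839397 0.05744357605171182
```

```bash
python3 -m pendant '[{"xyz":[-0.1,-0.1,1],"rotation":[0,0,0]},{"xyz":[-0.1,-0.1,3],"rotation":[0,0,0]},{"xyz":[-0.1,-0.1,5],"rotation":[0,0,0]},{"xyz":[-0.1,-0.1,6.3],"rotation":[0,0,0]},{"xyz":[-0.1,-0.1,6.8],"rotation":[0,0,0]},{"xyz":[-0.1,-0.1,7.1],"rotation":[0,0,0]},{"xyz":[-0.1,-0.1,7.3],"rotation":[0,0,0]},{"xyz":[-0.1,-0.1,7.4],"rotation":[0,0,0]},{"xyz":[-0.1,-0.1,7.4],"rotation":[0,0,0]},{"xyz":[-0.1,-0.1,7.4],"rotation":[0,0,0]}]'
```

```text
time: 9.95
eef_pos: [0.5586, -0.0586, 0.1229]
orientation: [[0.952, 0.305, 0.001], [0.305, -0.952, -0.0], [0.0, 0.0, -1.0]]
force: [-0.4, -0.1, -2.0]
opening: 0.0556
gripper_force: 64.1
```

```bash
python3 -m pendant '[{"xyz":[0,0,0.3],"rotation":[0,0,0]},{"xyz":[0,0,0.6],"rotation":[0,0,0]},{"xyz":[0,0,0.9],"rotation":[0,0,0]},{"xyz":[0,0,1.1],"rotation":[0,0,0]},{"xyz":[0,0,1.3],"rotation":[0,0,0]},{"xyz":[0,0,1.4],"rotation":[0,0,0]},{"xyz":[0,0,1.5],"rotation":[0,0,0]},{"xyz":[0,0,1.5],"rotation":[0,0,0]},{"xyz":[0,0,1.5],"rotation":[0,0,0]},{"xyz":[0,0,1.5],"rotation":[0,0,0]}]'
```

```text
time: 11.2
eef_pos: [0.5591, -0.0583, 0.1106]
orientation: [[0.952, 0.305, 0.001], [0.305, -0.952, -0.0], [0.001, 0.001, -1.0]]
force: [-6.0, 2.6, 15.4]
opening: 0.0551
gripper_force: 66.1
```

```bash
python3 -m pendant '[{"xyz":[-0.05,-0.05,0],"rotation":[0,0,0]},{"xyz":[-0.1,-0.1,0],"rotation":[0,0,0]},{"xyz":[-0.1,-0.1,0.1],"rotation":[0,0,0]},{"xyz":[-0.1,-0.1,0.2],"rotation":[0,0,0]},{"xyz":[-0.1,-0.1,0.2],"rotation":[0,0,0]},{"xyz":[-0.1,-0.1,0.2],"rotation":[0,0,0]},{"xyz":[-0.1,-0.1,0.2],"rotation":[0,0,0]},{"xyz":[-0.1,-0.1,0.2],"rotation":[0,0,0]},{"xyz":[-0.1,-0.1,0.2],"rotation":[0,0,0]},{"xyz":[-0.1,-0.1,0.2],"rotation":[0,0,0]}]'
```

```text
time: 12.45
eef_pos: [0.5591, -0.0582, 0.1105]
orientation: [[0.952, 0.305, 0.004], [0.305, -0.952, -0.001], [0.004, 0.003, -1.0]]
force: [-7.2, 3.1, 22.3]
opening: 0.0555
gripper_force: 67.0
```

```bash
python3 -m pendant '[{"xyz":[0,0,-0.2],"rotation":[0,0,0]},{"xyz":[0,0,-0.2],"rotation":[0,0,0]},{"xyz":[0,0,-0.2],"rotation":[0,0,0]},{"xyz":[0,0,-0.2],"rotation":[0,0,0]},{"xyz":[0,0,-2],"rotation":[0,0,0]},{"xyz":[0,0,-5],"rotation":[0,0,0]},{"xyz":[-3,0,-9],"rotation":[0,0,0]},{"xyz":[-6,0,-13],"rotation":[0,0,0]},{"xyz":[-8,0,-14],"rotation":[0,0,0]},{"xyz":[-8,0,-14],"rotation":[0,0,0]}]' 0
python3 - <<'E'
from h import *
cm,im=snap('wrist','w4')
c0=np.array([.559,-.0592]);t=np.linspace(0,2*np.pi,90)
def ring(r,z,col,rec=im):
    P=px(cm,np.c_[c0[0]+r*np.cos(t),c0[1]+r*np.sin(t),np.full(90,z)]);
    for p in P: cv2.circle(big,tuple(int(v) for v in (p-[u0,v0])*4),1,col,-1)
cc=px(cm,[[*c0,.12]])[0];u0,v0=int(cc[0])-95,max(0,int(cc[1])-75)
big=cv2.resize(im[v0:v0+150,u0:u0+190],None,fx=4,fy=4,interpolation=cv2.INTER_CUBIC)
ring(.030,.142,(0,0,255));ring(.035,.0935,(0,255,0));ring(.058,.108,(255,0,0))
cv2.imwrite('pics/c4.png',big);spots('wrist',['cup'])
E
```

```text
time: 13.7
eef_pos: [0.4814, -0.0829, 0.2481]
orientation: [[0.953, 0.304, 0.004], [0.304, -0.953, -0.002], [0.003, 0.003, -1.0]]
force: [0.7, 0.4, -0.5]
opening: 0.0855
gripper_force: 0.0
wrist cup [(0.94, [0.5548, -0.0603, 0.0743])]
```

View pics/c4.png

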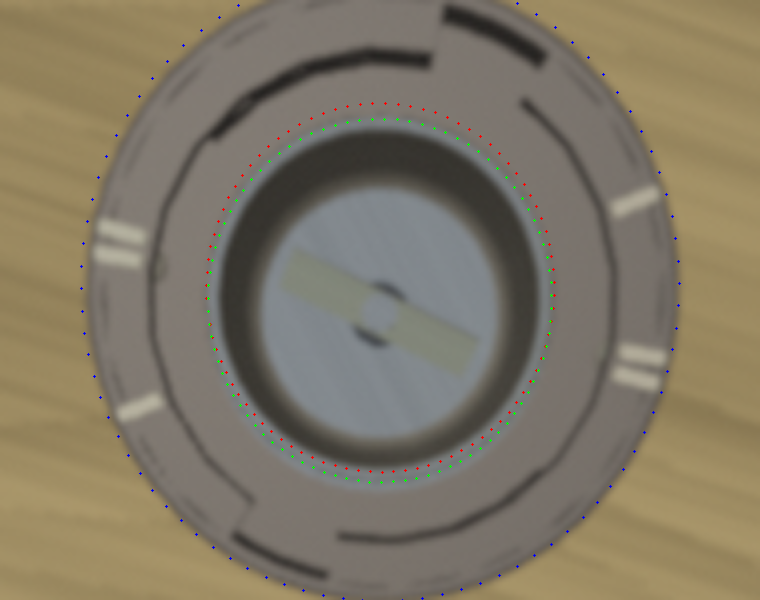

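The cup sits round in the well: rim inner edge centred near (380,300) in the crop, about 2 mm off the predicted ring, which is within the well's play. To be sure it's level and home, I'll push down on its rim with both half-closed fingertips.

```bash
python3 -m pendant '[{"xyz":[2,0,1],"rotation":[0,0,0]},{"xyz":[5,0.1,3],"rotation":[0,0,0]},{"xyz":[8,0.1,5],"rotation":[0,0,0]},{"xyz":[8.1,0.1,7],"rotation":[0,0,0]},{"xyz":[8.1,0.1,8.5],"rotation":[0,0,0]},{"xyz":[8.1,0.1,9.4],"rotation":[0,0,0]},{"xyz":[8.1,0.1,9.5],"rotation":[0,0,0]},{"xyz":[8.1,0.1,9.5],"rotation":[0,0,0]},{"xyz":[8.1,0.1,9.5],"rotation":[0,0,0]},{"xyz":[8.1,0.1,9.5],"rotation":[0,0,0]}]' 95 30
```

```text
time: 15.05
eef_pos: [0.5587, -0.0587, 0.1512]
orientation: [[0.952, 0.305, 0.001], [0.305, -0.952, -0.0], [0.001, 0.001, -1.0]]
force: [1.4, 0.5, -0.3]
opening: 0.0539
gripper_force: 0.0
```

```bash
python3 -m pendant '[{"xyz":[0,0,0.3],"rotation":[0,0,0]},{"xyz":[0,0,0.6],"rotation":[0,0,0]},{"xyz":[0,0,0.8],"rotation":[0,0,0]},{"xyz":[0,0,1.0],"rotation":[0,0,0]},{"xyz":[0,0,1.2],"rotation":[0,0,0]},{"xyz":[0,0,1.4],"rotation":[0,0,0]},{"xyz":[0,0,1.5],"rotation":[0,0,0]},{"xyz":[0,0,1.6],"rotation":[0,0,0]},{"xyz":[0,0,1.6],"rotation":[0,0,0]},{"xyz":[0,0,1.6],"rotation":[0,0,0]}]'
```

```text
time: 16.3
eef_pos: [0.5585, -0.0585, 0.1347]
orientation: [[0.952, 0.305, 0.0], [0.305, -0.952, -0.0], [0.0, 0.0, -1.0]]
force: [0.3, 0.7, 0.3]
opening: 0.0537
gripper_force: 0.0
```

```bash
python3 -m pendant '[{"xyz":[0,0,0.1],"rotation":[0,0,0]},{"xyz":[0,0,0.2],"rotation":[0,0,0]},{"xyz":[0,0,0.3],"rotation":[0,0,0]},{"xyz":[0,0,0.4],"rotation":[0,0,0]},{"xyz":[0,0,0.5],"rotation":[0,0,0]},{"xyz":[0,0,0.6],"rotation":[0,0,0]},{"xyz":[0,0,0.6],"rotation":[0,0,0]},{"xyz":[0,0,0.6],"rotation":[0,0,0]},{"xyz":[0,0,0.6],"rotation":[0,0,0]},{"xyz":[0,0,0.6],"rotation":[0,0,0]}]'
```

```text
time: 17.55
eef_pos: [0.5584, -0.0585, 0.1286]
orientation: [[0.952, 0.305, 0.0], [0.305, -0.952, 0.0], [0.0, 0.0, -1.0]]
force: [0.1, -0.5, 0.5]
opening: 0.0537
gripper_force: 0.0
```

```bash
python3 -m pendant '[{"xyz":[0,0,0.1],"rotation":[0,0,0]},{"xyz":[0,0,0.2],"rotation":[0,0,0]},{"xyz":[0,0,0.3],"rotation":[0,0,0]},{"xyz":[0,0,0.4],"rotation":[0,0,0]},{"xyz":[0,0,0.5],"rotation":[0,0,0]},{"xyz":[0,0,0.5],"rotation":[0,0,0]},{"xyz":[0,0,0.5],"rotation":[0,0,0]},{"xyz":[0,0,0.5],"rotation":[0,0,0]},{"xyz":[0,0,0.5],"rotation":[0,0,0]},{"xyz":[0,0,0.5],"rotation":[0,0,0]}]'
python3 - <<'E'
from h import *
cm,im=snap('wrist','w5');cs,i2=snap('scene','s5')
u,v=px(cs,[[.559,-.059,.13]])[0].astype(int)
c=cv2.resize(i2[v-60:v+60,u-60:u+60],(360,360),interpolation=cv2.INTER_CUBIC)
cv2.imwrite('pics/c5.png',np.hstack([cv2.resize(im[60:,80:480],(400,360)),c]))
E
```

```text
time: 18.8
eef_pos: [0.5584, -0.0585, 0.1236]
orientation: [[0.952, 0.305, 0.0], [0.305, -0.952, -0.0], [0.0, 0.0, -1.0]]
force: [0.2, -0.1, -0.3]
opening: 0.0537
gripper_force: 0.0
```

View pics/c5.png

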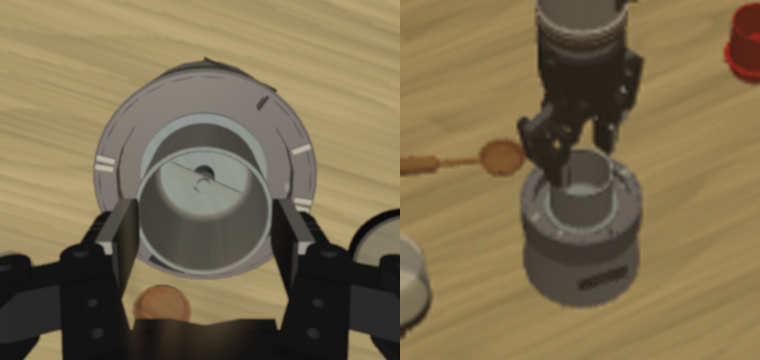

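Both pictures show the fingers straddling the rim rather than on top of it, and the flange lying evenly on the deck. I'll regrip lower and give one firm, centred push.

```bash
python3 -m pendant '[{"xyz":[0,0,0],"rotation":[0,0,0]},{"xyz":[0,0,0.3],"rotation":[0,0,0]},{"xyz":[0,0,0.6],"rotation":[0,0,0]},{"xyz":[0,0,0.9],"rotation":[0,0,0]},{"xyz":[0,0,1.0],"rotation":[0,0,0]},{"xyz":[0,0,1.0],"rotation":[0,0,0]},{"xyz":[0,0,1.0],"rotation":[0,0,0]},{"xyz":[0,0,1.0],"rotation":[0,0,0]},{"xyz":[0,0,1.0],"rotation":[0,0,0]},{"xyz":[0,0,1.0],"rotation":[0,0,0]}]' 60 60
python3 -m pendant '[{"xyz":[0,0,0],"rotation":[0,0,0]},{"xyz":[0,0,0],"rotation":[0,0,0]},{"xyz":[0,0,0],"rotation":[0,0,0]},{"xyz":[0,0,0],"rotation":[0,0,0]},{"xyz":[0,0,0.2],"rotation":[0,0,0]},{"xyz":[0,0,0.3],"rotation":[0,0,0]},{"xyz":[0,0,0.4],"rotation":[0,0,0]},{"xyz":[0,0,0.4],"rotation":[0,0,0]},{"xyz":[0,0,0.4],"rotation":[0,0,0]},{"xyz":[0,0,0.4],"rotation":[0,0,0]}]' 200 80
```

```text
time: 20.15
eef_pos: [0.5584, -0.0585, 0.1136]
orientation: [[0.952, 0.305, 0.0], [0.305, -0.952, -0.0], [0.0, 0.0, -1.0]]
force: [0.6, 0.0, 0.6]
opening: 0.0651
gripper_force: 0.0
time: 21.4
eef_pos: [0.5565, -0.0429, 0.1175]
orientation: [[0.952, 0.307, -0.006], [0.307, -0.951, 0.028], [0.003, -0.028, -1.0]]
force: [-28.5, 51.9, 61.8]
opening: 0.0191
gripper_force: 44.5
```

Something slipped: the opening is 19 mm and the tool has been pushed sideways. I need to see it before moving.

```bash
python3 - <<'E'
from h import *
s=manip.read_state();print(s['eef_pos'],s['force'],s['torque'])
cm,im=snap('wrist','w6');cs,i2=snap('scene','s6')
u,v=px(cs,[[.559,-.059,.13]])[0].astype(int)
c=cv2.resize(i2[v-60:v+60,u-60:u+60],(360,360),interpolation=cv2.INTER_CUBIC)
cv2.imwrite('pics/c6.png',np.hstack([cv2.resize(im[60:,80:480],(400,360)),c]));spots('scene',['cup'])
E
```

```text
[ 0.55649172 -0.04287935  0.1175019 ] [-28.50195022  51.93255404  61.7976278 ] [ 9.95741576  5.27223037 -0.04797796]
scene cup [(0.8, [0.557, 0.3449, -0.0003]), (0.62, [0.401, 0.2453, -0.0015]), (0.58, [0.5608, -0.0563, 0.0685])]
```

View pics/c6.png

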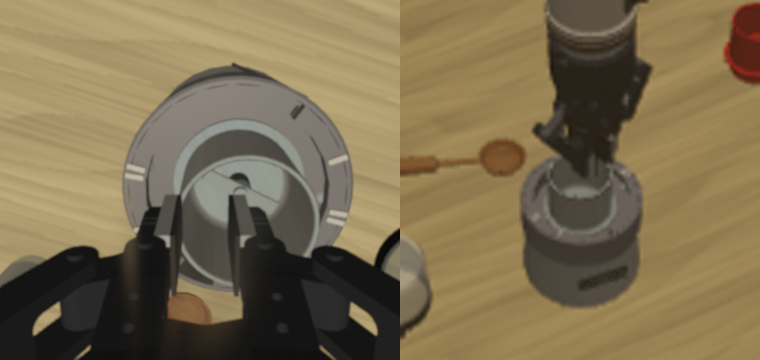

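The wrist view shows the right finger (240,240) jumped inside the rim, pinching the left wall (178,240), with the base and cup still in place. I'll move the command to where the tool actually is, open slightly, and then lift.

```bash
python3 -m pendant '[{"xyz":[0.2,-0.8,-0.4],"rotation":[0,0,0]},{"xyz":[0.3,-1.5,-0.8],"rotation":[0,0,0]},{"xyz":[0.3,-1.5,-0.8],"rotation":[0,0,0]},{"xyz":[0.3,-1.5,-0.8],"rotation":[0,0,0]},{"xyz":[0.3,-1.5,-1.4],"rotation":[0,0,0]},{"xyz":[0.3,-1.5,-2.4],"rotation":[0,0,0]},{"xyz":[0.3,-1.5,-4],"rotation":[0,0,0]},{"xyz":[-2,-1.5,-7],"rotation":[0,0,0]},{"xyz":[-5,-1,-11],"rotation":[0,0,0]},{"xyz":[-8,0,-13.5],"rotation":[0,0,0]}]' 165 20
python3 - <<'E'
from h import *
s=manip.read_state();print(s['time'],s['eef_pos'])
cm,im=snap('wrist','w7');spots('wrist',['cup','well'])
cc=px(cm,[[.559,-.0592,.12]])[0];u0,v0=int(cc[0])-95,max(0,int(cc[1])-75)
c=cv2.resize(im[v0:v0+150,u0:u0+190],None,fx=4,fy=4,interpolation=cv2.INTER_CUBIC)
print(u0,v0);cv2.imwrite('pics/c7.png',c)
E
```

```text
time: 22.8
eef_pos: [0.4824, -0.0835, 0.2481]
orientation: [[0.952, 0.306, 0.004], [0.306, -0.952, -0.002], [0.003, 0.003, -1.0]]
force: [0.2, -1.3, 0.3]
opening: 0.0301
gripper_force: 0.0
22.8 [ 0.48237633 -0.08348277  0.24813924]
wrist cup [(0.82, [0.5592, -0.0643, 0.0777])]
wrist well []
188 14
```

View pics/c7.png

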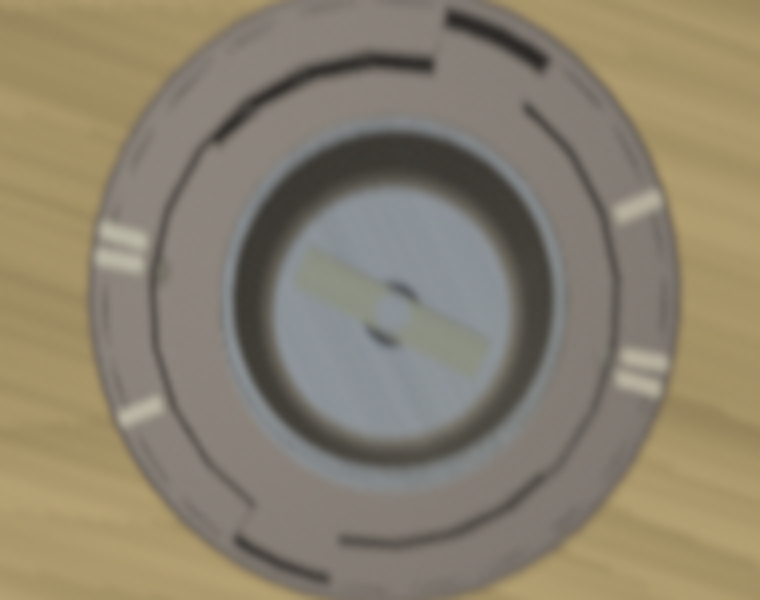

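The cup only slid about 2 mm sideways in the well: rim (393,298) and floor (393,311) moved together, so it is still upright. I'll shut the fingers and touch the near side of the rim, which measures its height exactly and presses it.

```bash
python3 -m pendant '[{"xyz":[2,0,0.5],"rotation":[0,0,0]},{"xyz":[4.5,0,2],"rotation":[0,0,0]},{"xyz":[5.1,0,4],"rotation":[0,0,0]},{"xyz":[5.1,0,6.5],"rotation":[0,0,0]},{"xyz":[5.1,0,8.5],"rotation":[0,0,0]},{"xyz":[5.1,0,9.8],"rotation":[0,0,0]},{"xyz":[5.1,0,10.3],"rotation":[0,0,0]},{"xyz":[5.1,0,10.5],"rotation":[0,0,0]},{"xyz":[5.1,0,10.7],"rotation":[0,0,0]},{"xyz":[5.1,0,10.8],"rotation":[0,0,0]}]' 255 20
```

```text
time: 24.2
eef_pos: [0.5311, -0.0675, 0.1371]
orientation: [[0.952, 0.305, 0.001], [0.305, -0.952, -0.0], [0.001, 0.001, -1.0]]
force: [-0.2, 0.5, -0.4]
opening: -0.0
gripper_force: 0.0
```

```bash
python3 - <<'E'
from h import *
cm=load('w7');A=lambda l:[[188+x/4-.4,14+y/4-.4] for x,y in l]
print('rim',world(cm,A([(393,298)]),.142),'ribs');w=world(cm,A([(637,206),(142,411),(640,373),(122,248)]),.1085)
print((w[0]+w[1])/2,(w[2]+w[3])/2)
E
```

```text
rim [[ 0.55935202 -0.06104976  0.142     ]] ribs
[ 0.55814697 -0.06000537  0.1085    ] [ 0.55794167 -0.05988891  0.1085    ]
```

```bash
python3 -m pendant '[{"xyz":[0,0,0.1],"rotation":[0,0,0]},{"xyz":[0,0,0.2],"rotation":[0,0,0]},{"xyz":[0,0,0.3],"rotation":[0,0,0]},{"xyz":[0,0,0.4],"rotation":[0,0,0]},{"xyz":[0,0,0.5],"rotation":[0,0,0]},{"xyz":[0,0,0.6],"rotation":[0,0,0]},{"xyz":[0,0,0.7],"rotation":[0,0,0]},{"xyz":[0,0,0.8],"rotation":[0,0,0]},{"xyz":[0,0,0.8],"rotation":[0,0,0]},{"xyz":[0,0,0.8],"rotation":[0,0,0]}]'
```

```text
time: 25.45
eef_pos: [0.5308, -0.0674, 0.1286]
orientation: [[0.952, 0.305, 0.0], [0.305, -0.952, 0.0], [0.0, -0.0, -1.0]]
force: [0.2, -0.1, 0.4]
opening: -0.0001
gripper_force: 0.0
```

```bash
python3 -m pendant '[{"xyz":[0,0,0.1],"rotation":[0,0,0]},{"xyz":[0,0,0.2],"rotation":[0,0,0]},{"xyz":[0,0,0.3],"rotation":[0,0,0]},{"xyz":[0,0,0.4],"rotation":[0,0,0]},{"xyz":[0,0,0.45],"rotation":[0,0,0]},{"xyz":[0,0,0.5],"rotation":[0,0,0]},{"xyz":[0,0,0.55],"rotation":[0,0,0]},{"xyz":[0,0,0.6],"rotation":[0,0,0]},{"xyz":[0,0,0.6],"rotation":[0,0,0]},{"xyz":[0,0,0.6],"rotation":[0,0,0]}]'
python3 - <<'E'
from h import *
s=manip.read_state();print(s['eef_pos'],s['force'])
cm,im=snap('wrist','w8');p=np.array(s['eef_pos']);print(px(cm,[p,p+[0,0,.0187],p+[0,0,.0134]]))
g=cv2.cvtColor(im,cv2.COLOR_BGR2GRAY);print(np.round(g[200:340:5,240:330:6]).astype(int))
E
```

```text
time: 26.7
eef_pos: [0.5308, -0.0674, 0.1226]
orientation: [[0.952, 0.305, -0.0], [0.305, -0.952, -0.0], [-0.0, 0.0, -1.0]]
force: [-0.5, -0.0, 0.0]
opening: 0.0
gripper_force: 0.0
[ 0.53079435 -0.06737728  0.12260741] [-0.52009365 -0.0213821   0.01600395]
[[282.31169093 254.53612154]
 [282.03987676 271.34035994]
 [282.12301906 266.20178883]]
[[ 80 127 156 156 157 153 153 154 147 152 151 151 152 149 150]
 [ 70 106 157 155 155 154 151 152 155 152 155 152 150 151 151]
 [ 68  87 127 155 156 155 152 152 155 150 153 154 154 151 126]
 [ 69  70  99 140 154 154 151 150 153 154 152 156 156 135 102]
 [ 70  69  73 102 131 153 154 151 152 155 151 150 130 104  81]
 [ 70  71  71  74  97 115 132 141 145 141 130 115 100  82  81]
 [ 70  70  71  74  76  84  97 103 104 102  98  85  82  82  82]
 [ 70  71  71  73  77  79  82  81  79  80  84  82  82  82  82]
 [ 71  70  73  74  78  81  82  81  79  80  84  82  80  82  81]
 [ 70  71  74  74  79  80  82  81  79  81  83  82  81  83  81]
 [ 97  70  74  74  79  80  81  82  80  80  82  83  81  83  83]
 [151  95  74  76  80  80  79  44  49  77  78  83  81  83  84]
[... 309 characters left out ...]
0 115]
 [143  91  32  40  56  81  79  22  26  79  79  41  38  42 107]
 [154  70  27  37  62  81  80  22  23  79  79  44  36  39 111]
 [157  33  28  39  59  98 115  33  38 115  96  47  38  41  62]
 [128  22  31  40  43  36 128  53  59 102  30  34  38  43  44]
 [ 20  24  45  51  47  37  34  54  60  30  31  46  50  49  44]
 [ 22  24  33  42  41  35  25  54  53  29  34  37  41  43  43]
 [ 22  25  33  41  41  33  26  53  53  31  33  37  39  41  42]
 [ 21  25  32  40  38  31  24  53  53  30  34  38  39  40  40]
 [ 19  25  33  39  38  32  26  52  53  32  35  36  39  39  40]
 [ 22  26  33  38  36  27  29  52  52  34  34  37  39  38  37]
 [ 22  26  34  37  34  28  31  52  52  39  35  35  36  37  35]]
```

```bash
python3 -m pendant '[{"xyz":[0,0,0.1],"rotation":[0,0,0]},{"xyz":[0,0,0.2],"rotation":[0,0,0]},{"xyz":[0,0,0.3],"rotation":[0,0,0]},{"xyz":[0,0,0.4],"rotation":[0,0,0]},{"xyz":[0,0,0.5],"rotation":[0,0,0]},{"xyz":[0,0,0.6],"rotation":[0,0,0]},{"xyz":[0,0,0.7],"rotation":[0,0,0]},{"xyz":[0,0,0.7],"rotation":[0,0,0]},{"xyz":[0,0,0.7],"rotation":[0,0,0]},{"xyz":[0,0,0.7],"rotation":[0,0,0]}]'
python3 - <<'E'
from h import *
# scene-camera check of cup rim height & finger tips (pre-probe picture s5)
cs=load('s5');c=cs[2];print('cam pos',-c.T@cs[3]);
for z in(.0935,.12,.142):
    t=np.linspace(0,2*np.pi,60);P=px(cs,np.c_[.559+.03*np.cos(t),-.06+.03*np.sin(t),np.full(60,z)]);print(z,P.min(0),P.max(0))
im=cv2.imread('pics/s5.png');g=cv2.cvtColor(im,cv2.COLOR_BGR2GRAY)
u,v=px(cs,[[.559,-.06,.142]])[0].astype(int);print(u,v);print(g[v-6:v+36:1,u-18:u+20:3].astype(int))
E
```

```text
time: 28.0
eef_pos: [0.5312, -0.0675, 0.1188]
orientation: [[0.952, 0.305, 0.0], [0.305, -0.952, -0.001], [0.0, 0.001, -1.0]]
force: [-9.3, 2.8, 19.6]
opening: -0.0002
gripper_force: 9.8
cam pos [ 1.37528712 -0.49144132  1.20191723]
0.0935 [270.46820711 197.17114071] [291.38088658 213.23360117]
0.12 [270.32538963 191.14150838] [291.53904203 207.27396862]
0.142 [270.20383628 186.00491152] [291.67360725 202.19251401]
280 193
[[ 58  37  36  39  38  49  72  71  71  91 131 134 136]
 [ 82  41  34  36  36  51  73  72  71 106 127 136 140]
 [ 91  50  36  35  37  64  72  72  70  71 105 136 139]
 [108  90  36  36  36  72  72  73  70  69  90 123 136]
 [127 117  37  37  40  64  72  72  70  66  96 101 138]
 [127  97  62  35  47  61  71  72  70  65  81 119 135]
 [126  87  87  36  46  55  72  71  70  66  53 140 120]
 [124  98  69  36  42  55  72  71  70  66  66 101  91]
 [121  98  54  36  44  55  72  71  71  67  89  75  97]
 [110  97  56  43  42  56  79  76  69  72  90  67  97]
 [ 94  95  62  49  45  64 103  96  74  93  92  97  96]
 [ 94  91  81  62  61  94 124 118  94 101  98 113  98]
 [ 96  83  98
[... 937 characters left out ...]
56  75  90  93  94  88  67  56  56  59]
 [ 95  55  55  56  56  63  76  75  61  56  56  56  69]
 [ 91  60  54  55  56  56  56  56  55  56  55  56  76]
 [ 76  65  54  55  56  56  56  56  56  56  56  58  75]
 [ 76  65  57  55  56  56  55  56  57  56  55  66  75]
 [ 77  66  64  56  56  56  55  56  57  56  58  74  75]
 [ 77  65  68  61  57  55  56  56  56  58  67  75  76]
 [ 77  66  68  68  62  58  57  57  58  66  74  75  76]
 [ 82  66  68  70  70  62  63  63  66  74  75  67  76]
 [106  66  68  70  72  71  71  72  73  76  67  43  75]
 [130  66  68  70  71  72  72  75  75  67  43  50  75]
 [131  66  69  71  72  72  73  74  66  44  50  46  77]
 [131  67  69  71  71  73  73  65  44  52  44  61  78]]
```

```bash
python3 -m pendant '[{"xyz":[0,0,-2],"rotation":[0,0,0]},{"xyz":[0,0,-5],"rotation":[0,0,0]},{"xyz":[-0.5,1,-7.5],"rotation":[0,0,5]},{"xyz":[-1.5,3.5,-8.5],"rotation":[0,0,10]},{"xyz":[-3,7,-8.5],"rotation":[0,0,15]},{"xyz":[-5,11,-8],"rotation":[0,0,20]},{"xyz":[-6.5,14.5,-7],"rotation":[0,0,25]},{"xyz":[-7.5,16.5,-6],"rotation":[0,0,29.5]},{"xyz":[-7.5,16.5,-5],"rotation":[0,0,29.5]},{"xyz":[-7.5,16.5,-4.5],"rotation":[0,0,29.5]}]' 100 60
python3 - <<'E'
from h import *
s=manip.read_state();p=np.array(s['eef_pos']);R=np.array(s['orientation']);print(s['time'],p,s['qpos'],np.degrees(np.arctan2(R[1,0],R[0,0])))
cm,im=snap('wrist','w9');spots('wrist',['lid_bar','lid_lug','lid'])
g=cv2.cvtColor(im,cv2.COLOR_BGR2GRAY)
print(px(cm,[[.51,-.248,.087],[.51,-.248,0.06]]))
m=(g<45).astype(np.uint8);n,l,st,ce=cv2.connectedComponentsWithStats(m)
for i in range(1,n):
    if st[i,4]>150:print(st[i],ce[i])
cs=load('s5')
for r,z in((.03,.142),(.035,.0935),(.035,.09),(.0455,.108),(.058,.108)):
    t=np.linspace(0,6.28,90);print(r,z,px(cs,np.c_[.559+r*np.cos(t),-.0595+r*np.sin(t),np.full(90,z)]).max(0)[1])
E
```

```text
time: 29.25
eef_pos: [0.5094, -0.2464, 0.1596]
orientation: [[0.979, -0.202, -0.001], [-0.202, -0.979, 0.001], [-0.001, -0.001, -1.0]]
force: [1.0, 0.8, 0.0]
opening: 0.0522
gripper_force: 0.0
29.25 [ 0.50940936 -0.24641479  0.15964347] [-6.64307464e-01  1.77430565e-01  1.67461584e+00  4.59227588e-04
  1.29111549e+00  1.11019531e+00] -11.678764947764504
wrist lid_bar [(0.79, [0.5085, -0.2465, 0.0744])]
wrist lid_lug [(0.74, [0.5579, -0.2621, 0.0064])]
wrist lid [(0.63, [0.508, -0.2452, 0.0045])]
[[285.5996878  211.79435475]
 [285.56527126 201.68099028]]
[   0  105   87  160 4087] [ 54.47418644 175.50917543]
[ 523  135   37   64 1790] [544.04301676 167.22849162]
[ 275  161   25   93 1093] [292.19121683 211.24153705]
[215 260   6  54 241] [217.48547718 285.09958506]
[    0   260   560   160 43025] [283.16211505 369.18040674]
0.03 0.142 202.13679105750975
0.035 0.0935 214.5561788824375
0.035 0.09 215.32960982598166
0.0455 0.108 214.24170511472283
0.058 0.108 217.75585421811599
```

```bash
python3 - <<'E'
from h import *
cm=load('w9');im=cv2.imread('pics/w9.png');g=cv2.cvtColor(im,cv2.COLOR_BGR2GRAY)
print(px(cm,[[.51,-.248,.087]]+[[.51+s*.032*np.cos(-.206),-.248+s*.032*np.sin(-.206),.087] for s in(1,-1)]))
for v in(150,156,160,164,168,180,195,210,225,240,250,256,260,264):print(v,g[v,255:320:3])
for f in('w9',):
    p=world(cm,[[287.5,161],[287.5,254]],.087);print(p,p.mean(0))
E
```

```text
[[285.5996878  211.79435475]
 [285.78163921 163.74603785]
 [285.43099992 256.60702854]]
150 [ 80  89 113 122 127 131 134 139 146 150 156 157 153 149 141 134 130 125
 121 112  85  73]
156 [127 135 150 169 176 178 177 177 177 177 177 177 177 177 176 176 176 176
 171 154 131 122]
160 [150 173 178 177 177 177 177 138  95  93  89  83  78  78 129 175 175 175
 174 175 172 155]
164 [178 177 177 176 176 176 162  31  30  34  37  35  32  27  22 153 175 175
 175 175 174 174]
168 [176 177 176 176 175 175 126  39  50  51  51  49  45  40  33 113 174 174
 174 174 175 175]
180 [174 175 175 175 175 175 134  45  56  56  54  53  46  42  33 106 173 173
 173 173 173 173]
195 [176 176 176 176 175 176 147  48  57  56  54  50  44  39  31 101 172 172
 171 172 172 172]
210 [175 174 174 174 173 172 160  53  59  56  53  48  40  35  28 103 173 173
 173 173 173 174]
225 [125 118 124 135 139 145 148  59  57  53  48  43  38  33  25  89 148 139
 136 125 121 127]
240 [161 165 141 127 128 128 127  61  55  48  42  38  33  30  26  73 129 128
 128 135 160 166]
250 [141 141 141 142 141 141 145  67  52  46  39  34  32  28  26  78 138 138
 142 142 143 144]
256 [147 146 145 143 142 140 140 138 126 125 128 131 133 135 142 147 149 149
 150 150 150 150]
260 [139 139 141 142 144 145 146 147 148 149 150 151 152 152 152 151 151 150
 149 148 147 145]
264 [149 149 149 150 150 150 150 151 151 151 151 151 151 151 150 149 145 137
 135 134 134 134]
[[ 0.54282577 -0.2559744   0.087     ]
 [ 0.48027309 -0.24322971  0.087     ]] [ 0.51154943 -0.24960205  0.087     ]
```

```bash
python3 -m pendant '[{"xyz":[0.2,0.2,1.5],"rotation":[0,0,0]},{"xyz":[0.2,0.2,4],"rotation":[0,0,0]},{"xyz":[0.2,0.2,6.5],"rotation":[0,0,0]},{"xyz":[0.2,0.2,8.2],"rotation":[0,0,0]},{"xyz":[0.2,0.2,9.2],"rotation":[0,0,0]},{"xyz":[0.2,0.2,9.8],"rotation":[0,0,0]},{"xyz":[0.2,0.2,10.3],"rotation":[0,0,0]},{"xyz":[0.2,0.2,10.6],"rotation":[0,0,0]},{"xyz":[0.2,0.2,10.6],"rotation":[0,0,0]},{"xyz":[0.2,0.2,10.6],"rotation":[0,0,0]}]'
```

```text
time: 30.7
eef_pos: [0.5114, -0.2499, 0.0549]
orientation: [[0.979, -0.204, 0.001], [-0.204, -0.979, -0.0], [0.001, 0.0, -1.0]]
force: [-0.7, -0.1, 0.4]
opening: 0.0521
gripper_force: 0.0
```

```bash
python3 -m pendant '[{"xyz":[0,0,0.3],"rotation":[0,0,0]},{"xyz":[0,0,0.6],"rotation":[0,0,0]},{"xyz":[0,0,0.8],"rotation":[0,0,0]},{"xyz":[0,0,0.8],"rotation":[0,0,0]},{"xyz":[0,0,0.8],"rotation":[0,0,0]},{"xyz":[0,0,0.8],"rotation":[0,0,0]},{"xyz":[0,0,0.8],"rotation":[0,0,0]},{"xyz":[0,0,0.8],"rotation":[0,0,0]},{"xyz":[0,0,0.8],"rotation":[0,0,0]},{"xyz":[0,0,0.8],"rotation":[0,0,0]}]' 255 70
```

```text
time: 31.95
eef_pos: [0.5118, -0.2498, 0.0488]
orientation: [[0.979, -0.204, 0.001], [-0.204, -0.979, -0.0], [0.001, 0.0, -1.0]]
force: [-5.3, 4.2, 14.5]
opening: 0.0161
gripper_force: 69.7
```

```bash
python3 -m pendant '[{"xyz":[0,0,-1],"rotation":[0,0,0]},{"xyz":[0,0,-4],"rotation":[0,0,0]},{"xyz":[0,0,-8],"rotation":[0,0,0]},{"xyz":[0,-1,-12],"rotation":[0,0,0]},{"xyz":[0.2,-4,-15.5],"rotation":[0,0,-1]},{"xyz":[0.3,-8,-17],"rotation":[0,0,-2]},{"xyz":[0.5,-12,-17],"rotation":[0,0,-3.5]},{"xyz":[0.7,-16,-17],"rotation":[0,0,-5]},{"xyz":[0.8,-19.1,-17],"rotation":[0,0,-5.8]},{"xyz":[0.8,-19.6,-17],"rotation":[0,0,-5.8]}]'
python3 - <<'E'
from h import *
s=manip.read_state();p=np.array(s['eef_pos']);R=np.array(s['orientation']);print(s['time'],p,s['opening'],np.degrees(np.arctan2(R[1,0],R[0,0])))
cm,im=snap('wrist','w10');snap('scene','s10');spots('wrist',['lid_lug','lid','lid_bar']);spots('scene',['lid_lug','lid','lid_bar','collar'])
E
```

```text
time: 33.2
eef_pos: [0.5589, -0.0578, 0.2162]
orientation: [[0.995, -0.101, -0.001], [-0.101, -0.995, 0.0], [-0.001, -0.0, -1.0]]
force: [-0.3, -0.4, -0.9]
opening: 0.0163
gripper_force: 68.5
33.2 [ 0.55889096 -0.05776377  0.21619873] 0.01634461577862983 -5.8019225654451345
wrist lid_lug [(0.97, [0.6087, -0.0635, 0.1735])]
wrist lid [(0.76, [0.5538, -0.0561, 0.1721])]
wrist lid_bar [(0.86, [0.5536, -0.0552, 0.242])]
scene lid_lug [(0.82, [0.6087, -0.062, 0.1733]), (0.15, [0.56, -0.0585, -0.0002])]
scene lid [(0.71, [0.5593, -0.0539, 0.1668]), (0.7, [0.5614, -0.0585, 0.0729])]
scene lid_bar [(0.94, [0.5566, -0.0596, 0.2437])]
scene collar [(0.57, [0.5597, -0.06, 0.1079])]
```

```bash
python3 -m pendant '[{"xyz":[0,0,0],"rotation":[0,0,0]},{"xyz":[0,0,1],"rotation":[0,0,0]},{"xyz":[0,0,2.5],"rotation":[0,0,0]},{"xyz":[0,0,3.8],"rotation":[0,0,0]},{"xyz":[0,0,4.6],"rotation":[0,0,0]},{"xyz":[0,0,5],"rotation":[0,0,0]},{"xyz":[0,0,5],"rotation":[0,0,0]},{"xyz":[0,0,5],"rotation":[0,0,0]},{"xyz":[0,0,5],"rotation":[0,0,0]},{"xyz":[0,0,5],"rotation":[0,0,0]}]'
python3 - <<'E'
from h import *
s=manip.read_state();p=np.array(s['eef_pos']);print(p,s['force'])
snap('wrist','w11');snap('scene','s11');spots('wrist',['lid_lug','lid']);spots('scene',['lid_lug','lid','lid_bar'])
E
```

```text
time: 34.9
eef_pos: [0.5591, -0.0595, 0.1669]
orientation: [[0.995, -0.104, 0.0], [-0.104, -0.995, -0.0], [0.0, 0.0, -1.0]]
force: [-0.3, 0.3, -1.5]
opening: 0.0166
gripper_force: 68.5
[ 0.55911131 -0.0595208   0.16686598] [-0.26190019  0.28371441 -1.48660353]
wrist lid_lug [(0.64, [0.6082, -0.0628, 0.1227])]
wrist lid [(0.88, [0.5545, -0.0601, 0.1213])]
scene lid_lug [(0.91, [0.6057, -0.0643, 0.1223])]
scene lid [(0.72, [0.561, -0.0541, 0.1165])]
scene lid_bar [(0.85, [0.5572, -0.0588, 0.1945])]
```

```bash
python3 -m pendant '[{"xyz":[0,0,0.4],"rotation":[0,0,0]},{"xyz":[0,0,0.8],"rotation":[0,0,0]},{"xyz":[0,0,1.1],"rotation":[0,0,0]},{"xyz":[0,0,1.4],"rotation":[0,0,0]},{"xyz":[0,0,1.7],"rotation":[0,0,0]},{"xyz":[0,0,2.0],"rotation":[0,0,0]},{"xyz":[0,0,2.3],"rotation":[0,0,0]},{"xyz":[0,0,2.6],"rotation":[0,0,0]},{"xyz":[0,0,2.8],"rotation":[0,0,0]},{"xyz":[0,0,2.8],"rotation":[0,0,0]}]'
```

```text
time: 36.5
eef_pos: [0.5591, -0.0594, 0.139]
orientation: [[0.995, -0.104, 0.0], [-0.104, -0.995, 0.0], [0.0, -0.0, -1.0]]
force: [-0.9, 1.2, 1.7]
opening: 0.0163
gripper_force: 68.9
```

```bash
python3 -m pendant '[{"xyz":[0,0,0.1],"rotation":[0,0,0]},{"xyz":[0,0,0.1],"rotation":[0,0,3]},{"xyz":[0,0,0.1],"rotation":[0,0,7]},{"xyz":[0,0,0.1],"rotation":[0,0,11]},{"xyz":[0,0,0.1],"rotation":[0,0,15]},{"xyz":[0,0,0.1],"rotation":[0,0,18]},{"xyz":[0,0,0.1],"rotation":[0,0,20]},{"xyz":[0,0,0.1],"rotation":[0,0,20]},{"xyz":[0,0,0.1],"rotation":[0,0,20]},{"xyz":[0,0,0.1],"rotation":[0,0,20]}]'
python3 - <<'E'
from h import *
s=manip.read_state();print(s['torque'],s['qpos']);spots('wrist',['lid_lug'])
E
```

```text
time: 37.75
eef_pos: [0.5602, -0.0602, 0.1389]
orientation: [[0.899, -0.437, 0.003], [-0.437, -0.899, -0.002], [0.004, -0.0, -1.0]]
force: [1.8, -1.0, 5.1]
opening: 0.016
gripper_force: 69.5
[-0.37999389 -0.25114523  0.12743403] [-3.21135184e-01  1.88558763e-01  1.70503416e+00 -4.46658032e-04
  1.24445510e+00  1.70222141e+00]
wrist lid_lug [(0.64, [0.6082, -0.0628, 0.1227])]
```

```bash
python3 -m pendant '[{"xyz":[0,0,0],"rotation":[0,0,3]},{"xyz":[0,0,0],"rotation":[0,0,6]},{"xyz":[0,0,0],"rotation":[0,0,10]},{"xyz":[0,0,0],"rotation":[0,0,14]},{"xyz":[0,0,0],"rotation":[0,0,18]},{"xyz":[0,0,0],"rotation":[0,0,21]},{"xyz":[0,0,0],"rotation":[0,0,24]},{"xyz":[0,0,0],"rotation":[0,0,25]},{"xyz":[0,0,0],"rotation":[0,0,25]},{"xyz":[0,0,0],"rotation":[0,0,25]}]'
python3 - <<'E'
from h import *
s=manip.read_state();R=np.array(s['orientation']);print(s['torque'],np.degrees(np.arctan2(R[1,0],R[0,0])),s['qpos'][5])
cm,im=snap('wrist','w12');ct,it=snap('top','t12');cs,_=snap('scene','s12')
for c in('wrist','top','scene'):spots(c,['lid_bar','pulse_mark','lock_mark','cup'])
for c in('wrist','top','scene'):print(c,[(round(d['score'],2),d['point']) for d in manip.look_for(c,'lid')[:1]])
# bar angle from the top view (dark pixels around the bar)
g=cv2.cvtColor(it,cv2.COLOR_BGR2GRAY);u,v=px(ct,[[.559,-.0595,.17]])[0];print(u,v)
print(g[int(v)-22:int(v)+24:2,int(u)-24:int(u)+26:2].astype(int))
E
```

```text
time: 39.05
eef_pos: [0.5596, -0.0607, 0.1388]
orientation: [[0.631, -0.776, 0.002], [-0.776, -0.631, -0.003], [0.003, 0.0, -1.0]]
force: [-0.5, -2.5, 6.2]
opening: 0.0163
gripper_force: 69.6
[-0.68946357  0.23820912  0.23227404] -50.905367629123035 2.1383544890685915
wrist lid_bar [(0.6, [0.5548, -0.0558, 0.1652])]
wrist pulse_mark [(0.6, [0.5546, -0.0576, 0.1658]), (0.56, [0.59, -0.0959, 0.1087])]
wrist lock_mark [(0.62, [0.5642, -0.11, 0.1082])]
wrist cup []
top lid_bar [(0.44, [0.5586, -0.0575, 0.163])]
top pulse_mark []
top lock_mark []
top cup [(0.76, [0.4005, 0.2454, -0.0021]), (0.57, [0.5513, 0.3402, -0.0016])]
scene lid_bar [(0.93, [0.5581, -0.0592, 0.1672]), (0.3, [0.5879, -0.1004, 0.1047])]
scene pulse_mark [(0.67, [0.5891, -0.0968, 0.1074])]
scene lock_mark [(0.86, [0.5629, -0.1131, 0.1051])]
scene cup [(0.9, [0.4006, 0.2436, -0.0007]), (0.68, [0.5583, 0.3426, 0.001])]
wrist [(0.59, [0.5664, -0.074, 0.1553])]
top [(0.55, [0.5228, -0.0478, 0.1471])]
scene [(0.56, [0.5856, -0.0664, 0.1451])]
275.81553329262385 199.78052506419186
[[207 205 203 200 199 197 194 191 191 189 187
[... 1670 characters left out ...]
25 131 136 141 144 148 151 154 157 161
  161 120 130 170 176 175 173]
 [148 144 128 136 140 110 114 144 119 110 119 126 132 136 141 144 148 151
  145 106 146 168 171 172 161]
 [147 147 136 124 151 129  92 148 177 154 137 121 116 121 128 132 138 141
  123 114 151 162 163 165 136]
 [151 151 148 140 169 150 117 117 138 171 188 184 170 128 112 114 121 126
  105 121 149 154 156 153 106]
 [157 158 159 154 137 131 140 136 128 114 124 137 139 128 107 101 111 100
   78  97 116 135 147 136  91]
 [157 156 156 154 143 128 137 140 140 137 131 127 125 123 125 135 134  81
   70  74  79  86 103 107 121]
 [150 149 148 149 151 148 132 125 137 138 139 140 140 138 138 139 124  71
   72  76  78  75  73  73 143]]
```

```bash
python3 -c "
from bench import manip
print(manip.finish_job())"
```

```text
the job is handed in; nothing more can be done
None
```

I handed the job in at about 40 s: the cup is in the well, the lid is seated over it, and the arm is holding the lid turned 45° clockwise at the pulse mark, short of the lock click. Along the way a finger slipped inside the cup rim, pushing it with up to about 85 N at the wrist and sliding it about 2 mm within the well. It stayed upright, and a 20 N press on its rim afterwards met firm resistance.

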